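# Wipe the punched slugs off the knockout bed into its drawer

### The arm

A 6-joint arm with a two-finger parallel gripper is mounted at the origin on a cart in front of the work surface, level with it; the furniture and walls round the work are solid. World frame = base frame: x ahead of the robot, y to its left, z up, the work surface at z = 0. Lengths are in m, angles in rad, forces in N, time in s.
With the tool pointing down it reaches from about 0.275 to 0.75 m from the base axis. Payload 10.2 kg.
Tool frame: the origin (TCP) lies at the very end of the fingers, on their centre line; the grasp point (between the pads) lies 19 mm behind it (r.grip_point_offset is the z of the grasp point in the tool frame, in m); z points along the fingers, y is the line along which they close (so a half turn about z gives the same grasp; the last joint's range is limited). The gripper opens to 85 mm and grips with 20 to 120 N. Pads are 22 mm wide; open, the fingers measure 114 mm over their backs; the gripper's body (76 mm by 85 mm) begins 54 mm behind the grasp point. The pads swing forward as they close: fully open they stand 13 mm farther back than shut.
Start: joints at [0.937, 0.313, 1.498, -0, 1.331, -0.223], TCP at [0.21, 0.481, 0.202] pointing down, gripper open.
Joint ranges: [-2.94, 2.94], [-0.97, 2.17], [0.19, 2.56], [-1.23, 4.37], [0.02, 3.11], [-2.88, 2.88]. Speed limits (rad/s): [2.39, 2.39, 3.01, 3.14, 3.14, 3.14].

### API

Orientations are given as a unit quaternion [x, y, z, w].
In Python, from rig import r, imaging gives the robot as it stands.
- The arm moves only by the shell command python3 -m crank 'ROWS' [OPENING] [FORCE]. ROWS is JSON, one flat list of numbers, 6 for each row, row after row: the shift along the tool's x, y, z normalised to -1 to 1, where 1 is 120 mm, then the turn, a rotation vector about the tool's x, y, z normalised to -1 to 1, where 1 is 30 degrees. In form: [tx, ty, tz, ax, ay, az, tx, ty, tz, ax, ay, az, ...]. A call has 1 to 10 rows; each row shifts and turns the commanded pose from where the row before left it, along the tool's axes as they then stand; what a row does not reach is not made up. A row lasts 1/12 s, in which the tool goes at most 41.7 mm and 7.16 degrees, less where a joint would pass 70% of its speed; a pose out of reach is approached as far as the arm can. A call with a number of a shift or a turn outside -1 to 1 is refused whole. A call with a gripper value outside its range is refused whole. OPENING is the opening, from 0 (shut) to 1 (fully open), set as the call begins (- or left out, the last holds). The fingers move at their own pace and stop on an object; FORCE is the grip in N (left out, the last holds). Time passes only in rows, so rows that do not move let the fingers close. It gives the time, the measured TCP pose, the force, the opening and the grip force at its end, in the units of the state.
- r.read_state(): the state, without advancing time (a new reading comes with each control period).
- imaging.grab_frame(name): name is "scene" or "top" or "wrist"; returns a dict with "color" (480x640x3 uint8, red, green, blue), "camera_matrix" (3x3 intrinsics, pixels), "D" ([k1, k2, p1, p2, k3] as OpenCV has them; the pictures are not rectified), "world_to_cam" (4x4, takes a point from world to camera coordinates). Camera axes: x right, y up, looking along -z (the intrinsics and any distortion apply to the point x, -y, -z); pixel columns grow to the right and rows downward; lengths in m; the calibration is good to about 2 mm. A picture is of the moment at which its call begins. There is no depth.
- r.close_job(): hands the job in; it is judged then, once.
The state is a dict: "time_s": time; "q": joint angles; "joint_velocities": joint speeds; "effort": joint torques, N m; "position": TCP position; "eef_rot": TCP orientation; "wrist_force": force on the tool from outside, world axes, zero at the start; "moment": the same for the moment, N m; "opening": finger opening in m; "grasp_force": force on a finger pad.
Only numpy, scipy, OpenCV 4.12 (cv2) and the standard library are available. Lean on these libraries where they do the work, as an engineer would, in place of code of your own. Each camera call takes 0.05 s, during which the arm holds its last target. There are 200 camera calls.

### The job

Panels have been punched on the knockout bed and five sharp slugs lie on it. With the scraper block, not with the gripper, wipe all of them over the bed's open edge into the pulled-out drawer below. Finish with the scraper standing upright on the bench and the drawer pushed fully home.

Things in the scene. Friction and masses are not known exactly. Their poses are not given: they have to be found in the camera images.
- bed: knockout bed, bolted down: dark steel plate, bed x -90..82 and y -75..75 mm, top 50 mm above the bench. Grey cheeks 10 mm thick along both sides and a back fence (x 82..90) stand 12 mm above the plate (62 mm). The -x edge is open, drawer below it. Foot flanges reach y +-106, 11 mm high. Origin under the bed's middle at bench height; x points from the open edge to the back fence, z up
- bed_edge (a point): middle of the bed's open edge on its top face, at bed (-90, 0, 50) mm; same axes as the bed. The slugs start 15 to 126 mm from this edge; a scraper set down 150 mm from it, parallel to the back fence, stands behind them all with 9 mm free at each end
- drawer (a joint): drawer opening in m: 0 = fully home (front flush with the bed's open edge), up to 0.105 = pulled out along the bed's -x; starts pulled out 0.08 to 0.10. It slides with about 1.5 N of friction and stays where left
- drawer_floor (a point): centre of the drawer's inner floor, 7 mm above the bench; moves with the drawer, axes as the bed's. The aluminium drawer is an open tray, inside 152 mm (x) by 138 mm (y); side walls rise 27 mm above this floor, the front wall 32 mm (39 mm above the bench). Its rear part stays under the bed
- drawer_lip (a point): middle of the outer face of the drawer's folded pull lip, 33 mm above the bench; lip 70 mm long (y), 10 mm high (28 to 38 mm above the bench), standing out 12 mm from the drawer's front. Pushed along the bed's +x it closes the drawer; home, it is at bed x -102 mm
- scraper: scraper block, 0.25 kg: rubber strip 132 mm long (y), 26 mm thick (x), 12 mm high, in an aluminium channel 31 mm thick, under a wooden grip 24 mm thick (x), 96 mm long (y), 36 to 75 mm above the strip's underside. Stands upright on its strip on the bench. Origin at the centre of the strip's underside, z up; either long side can wipe. Take it by the grip, about 52 mm up
- slug_0: punched steel slug, a bright round disc 22 mm across and 5 mm thick, 15 g, lying flat on the bed at the start; origin at the centre of its underside (as it lies at the start)
- slug_1: punched steel slug, a bright round disc 22 mm across and 5 mm thick, 15 g, lying flat on the bed at the start; origin at the centre of its underside (as it lies at the start)
- slug_2: punched steel slug, a bright round disc 22 mm across and 5 mm thick, 15 g, lying flat on the bed at the start; origin at the centre of its underside (as it lies at the start)
- slug_3: punched steel slug, a bright rectangular piece 24 x 16 x 5 mm, 15 g, lying flat on the bed at the start; origin at the centre of its underside (as it lies at the start)
- slug_4: punched steel slug, a bright rectangular piece 24 x 16 x 5 mm, 15 g, lying flat on the bed at the start; origin at the centre of its underside (as it lies at the start)
Mind the look-alikes: they are no part of the job. What is shaped like the scraper but red is not meant.

How it is judged:
By the outcome, as a careful person would: the job done as asked, in the order asked, and still so for the second after the job is handed in, with the robot touching nothing.
It also fails if it takes over 64 s, if anything falls off the work surface, if the arm or the gripper's body presses on something with over 40 N, if the wrist force passes 120 N, or if a joint passes its speed limit or range.

## Working session

There is one attempt and no reset: what is moved stays moved. The work goes in short steps, Python scripts to look and compute and a shell command to move; the robot and the scene stay as the last step left them, time stands still between calls to the robot, and variables do not carry over. Pictures are saved under pics/ and viewed, at most 10 in all, crops included, and the job is handed in when it is done.

```bash
mkdir -p pics; ls; python3 - <<'E'
from rig import r, imaging
import cv2
for n in ("scene","top"):
    f=imaging.grab_frame(n); cv2.imwrite(f"pics/{n}0.png",f["color"][:,:,::-1]); print(n,f["camera_matrix"],f["D"],f["world_to_cam"])
print(r.read_state())
E
```

```text
pics
scene [[449.223195     0.         320.05768659]
 [  0.         449.223195   237.46346331]
 [  0.           0.           1.        ]] [0.00295552 0.         0.         0.         0.        ] [[ 0.45368727 -0.89104681  0.01426341 -0.1322101 ]
 [ 0.49966357  0.26759751  0.82384944 -0.35469289]
 [-0.73790526 -0.3666431   0.56662921 -0.44327274]
 [ 0.          0.          0.          1.        ]]
top [[497.18222846   0.         319.67269081]
 [  0.         497.18222846 241.30833563]
 [  0.           0.           1.        ]] [0.02982964 0.         0.         0.         0.        ] [[ 0.02092197 -0.99971578 -0.0114294   0.1455301 ]
 [ 0.98097246  0.01832     0.19328066 -0.54668687]
 [-0.19301634 -0.01525574  0.98107694 -1.06253906]
 [ 0.          0.          0.          1.        ]]
{'time_s': 0.1, 'q': array([ 9.36655274e-01,  3.13395991e-01,  1.49838646e+00,  9.41722674e-06,
        1.33101989e+00, -2.23404199e-01]), 'joint_velocities': array([-0.00010993, -0.00041977, -0.00195084, -0.00065838, -0.00020119,
        0.00061473]), 'effort': array([ 2.26147284e-03, -4.12901938e+01, -2.60145664e+01, -2.14323545e-04,
        2.99615953e-03, -1.83813967e-05]), 'position': array([0.20946619, 0.48109942, 0.20138179]), 'eef_rot': array([ 2.03928919e-01,  9.78985511e-01, -5.48190246e-04, -2.55626092e-04]), 'wrist_force': array([-0.41275096, -0.97730749,  0.60807716]), 'moment': array([0.03320144, 0.00743207, 0.01884917]), 'grasp_force': 0.0, 'opening': 0.08560895712714653}
```

View pics/top0.png

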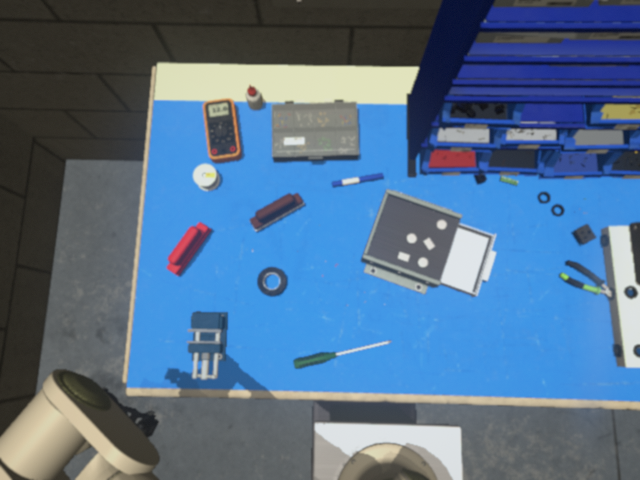

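View pics/scene0.png

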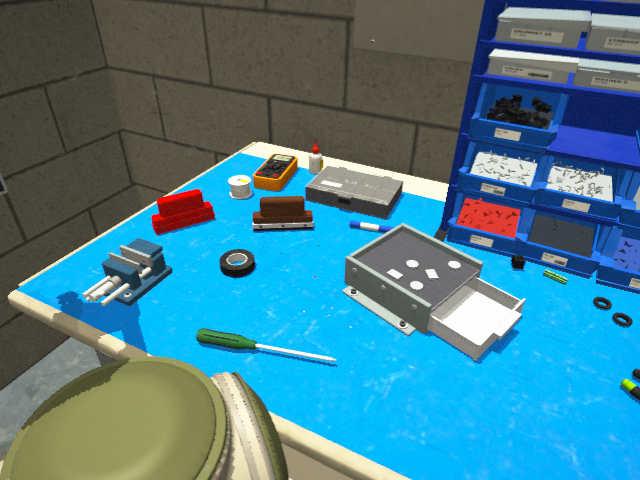

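The top view shows the brown scraper at about (277,211), with a red look-alike at (189,248). The bed is around (412,235), with its open edge facing right and down towards the drawer at (468,258). Next I'll enlarge that area.

```bash
python3 - <<'E'
import cv2
a=cv2.imread("pics/top0.png")
A=cv2.resize(a[180:300,355:505],None,fx=5,fy=5,interpolation=cv2.INTER_CUBIC)
B=cv2.resize(a[185:240,240:315],None,fx=8,fy=8,interpolation=cv2.INTER_CUBIC)
cv2.imwrite("pics/cA.png",A);cv2.imwrite("pics/cB.png",B)
E
```

```text
(no output)
```

View pics/cA.png

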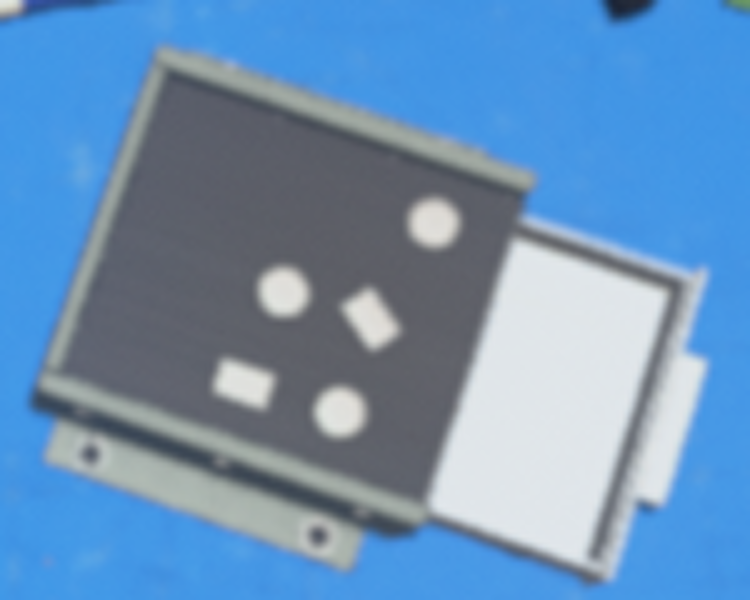

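View pics/cB.png

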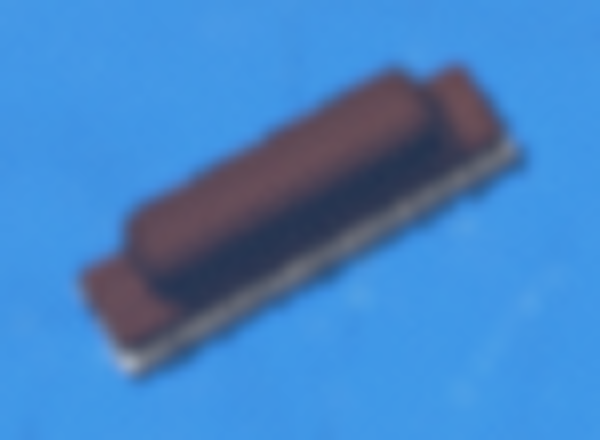

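The crops show these features:
- **Bed cheek-top corners in cA:** (163,48), (42,385), (535,180) and (428,512).
- **Slugs in cA:** (434,222), (284,292), (340,412), (371,319) and (244,384).
- **Scraper grip top in cB:** from about (140,240) to (415,90).
- **Scraper channel corners in cB:** (80,275), (130,345), (455,65) and (505,140).

```bash
cat > h.py <<'E'
import numpy as np, cv2
from scipy.optimize import least_squares
from scipy.spatial.transform import Rotation as R
from rig import r, imaging
F=np.diag([1.,-1,-1])
def proj(f,P):
    W=f["world_to_cam"]; Rm=F@W[:3,:3]; t=F@W[:3,3]
    return cv2.projectPoints(np.asarray(P,float).reshape(-1,3),cv2.Rodrigues(Rm)[0],t,np.array(f["camera_matrix"]),np.array(f["D"]))[0][:,0]
def ray(f,uv,z):
    uv=np.asarray(uv,float).reshape(-1,1,2); n=cv2.undistortPoints(uv,np.array(f["camera_matrix"]),np.array(f["D"]))[:,0]
    W=f["world_to_cam"]; Rm=F@W[:3,:3]; C=-Rm.T@(F@W[:3,3])
    d=np.c_[n,np.ones(len(n))]@Rm; s=(np.asarray(z)-C[2])/d[:,2]; return C+d*s[:,None]
def world(p,L):
    L=np.asarray(L,float)/1000; c,s=np.cos(p[2]),np.sin(p[2])
    return np.c_[p[0]+c*L[:,0]-s*L[:,1],p[1]+s*L[:,0]+c*L[:,1],L[:,2]]
def local(p,P):
    d=np.asarray(P)[:,:2]-p[:2]; c,s=np.cos(p[2]),np.sin(p[2]); return 1000*np.c_[d@[c,s],d@[-s,c]]
def fit(obs,x0):
    g=lambda p:np.concatenate([(proj(f,world(p,L))-np.asarray(uv)).ravel() for f,L,uv in obs])
    s=least_squares(g,x0); return s.x,s.fun.reshape(-1,2)
E
python3 - <<'E'
from h import *
np.set_printoptions(precision=4,suppress=True)
t=imaging.grab_frame("top"); s=imaging.grab_frame("scene")
cr=lambda a,k,o:(np.array(a)+.5)/k-.5+np.array(o)
A=lambda a:cr(a,5,(355,180)); B=lambda a:cr(a,8,(240,185))
bed,res=fit([(t,[[90,-85,62],[90,85,62],[-90,-85,62],[-90,85,62]],A([[163,48],[42,385],[535,180],[428,512]]))],[.45,-.05,1.3])
print("bed",bed,np.degrees(bed[2]));print(res)
print("slugs",local(bed,ray(t,A([[434,222],[284,292],[340,412],[371,319],[244,384]]),.0555)))
print("lip/front wall", local(bed,ray(t,A([[708,360],[660,505]]),.038)),local(bed,ray(t,A([[700,272],[608,580]]),.039)))
print("bed scene px",proj(s,world(bed,[[90,-85,62],[90,85,62],[-90,-85,62],[-90,85,62]])))
for z in (20,28,36): 
  q=ray(t,B([[80,275],[130,345],[455,65],[505,140]]),z/1e3); print(z,q[:,:2].ravel(),np.linalg.norm(q[0]-q[2]),np.linalg.norm(q[0]-q[1]),q.mean(0))
g=ray(t,B([[140,240],[415,90]]),.075);print("grip",g,g.mean(0),np.linalg.norm(g[0]-g[1]))
d=g[1]-g[0]; print(np.degrees(np.arctan2(d[1],d[0])))
q=ray(t,B([[80,275],[130,345],[455,65],[505,140]]),.030);d=q[2:].mean(0)-q[:2].mean(0);print(np.degrees(np.arctan2(d[1],d[0])))
C=np.r_[q.mean(0)[:2],0]; u=d/np.linalg.norm(d)
print("scraper scene px",proj(s,[C+[0,0,.075]+u*.048,C+[0,0,.075]-u*.048,C+u*.066,C-u*.066]))
st=r.read_state();print(st["position"],R.from_quat(st["eef_rot"]).as_matrix())
a=cv2.cvtColor(s["color"],cv2.COLOR_RGB2BGR)
cv2.imwrite("pics/sc.png",cv2.resize(a[185:365,240:540],None,fx=2.6,fy=2.6,interpolation=cv2.INTER_CUBIC))
E
```

```text
bed [ 0.5598 -0.0511  1.2438] 71.26197039178336
[[-0.6546 -1.5452]
 [-0.8484  0.5129]
 [ 1.3714 -1.9964]
 [ 0.108   2.7679]]
slugs [[-52.8482 -47.8651]
 [  0.4474   5.4619]
 [-39.5054  48.7904]
 [-39.7311   4.0747]
 [  4.2815  51.2247]]
lip/front wall [[-189.6572  -33.5373]
 [-187.8618   36.8333]] [[-174.8103  -71.0333]
 [-175.454    76.9023]]
bed scene px [[402.6176 221.2617]
 [344.8767 255.9788]
 [484.1534 261.0143]
 [429.2024 306.5513]]
20 [0.6007 0.322  0.58   0.3064 0.6664 0.2142 0.6438 0.1988] 0.12624281000838153 0.0258980388207636 [0.6227 0.2603 0.02  ]
28 [0.5988 0.3207 0.5782 0.3052 0.664  0.2137 0.6415 0.1984] 0.12534886564726655 0.025714650905315384 [0.6206 0.2595 0.028 ]
36 [0.5968 0.3194 0.5764 0.304  0.6616 0.2131 0.6393 0.198 ] 0.12445492128615178 0.0255312629898672 [0.6185 0.2586 0.036 ]
grip [[0.5977 0.2968 0.075 ]
 [0.6425 0.2216 0.075 ]] [0.6201 0.2592 0.075 ] 0.08755871259051082
-59.27828170498142
-58.97486337392901
scraper scene px [[304.5879 196.2888]
 [259.2141 197.2924]
 [312.8463 225.6093]
 [253.1303 227.1918]]
[0.2096 0.4812 0.2016] [[-0.9168  0.3993 -0.0004]
 [ 0.3993  0.9168 -0.0006]
 [ 0.0002 -0.0007 -1.    ]]
```

View pics/sc.png

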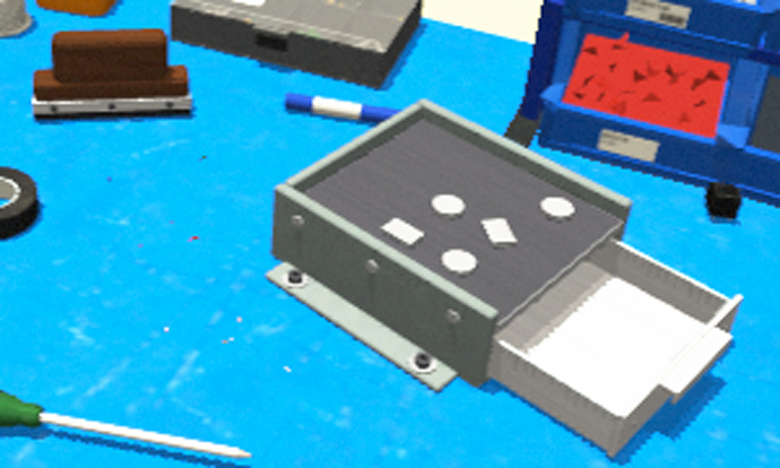

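The scene crop agrees with the top-view fit. It shows the scraper's grip at (57..167,32) and base at (35..190,108), and the bed's cheek-top corners at (423,101), (277,187), (630,203) and (497,315). I'll combine both cameras for the bed pose and plan the first move.

```bash
cat >> h.py <<'E'
def plan(xyz,yaw_y):
    """tool down, tool y at world angle yaw_y (deg, mod 180): first turn, then shift; normalised totals"""
    st=r.read_state(); M=R.from_quat(st["eef_rot"]).as_matrix()
    best=None
    for k in (0,180):
        a=np.radians(yaw_y+k); y=np.array([np.cos(a),np.sin(a),0]); z=np.array([0,0,-1.]); T=np.c_[np.cross(y,z),y,z]
        v=R.from_matrix(M.T@T).as_rotvec()
        if best is None or np.linalg.norm(v)<np.linalg.norm(best[0]): best=(v,T)
    v,T=best; d=T.T@(np.asarray(xyz)-st["position"])
    print("t",round(st["time_s"],2),"turn",np.round(np.degrees(v)/30,3),"then shift",np.round(d/.12,3),"F",np.round(st["wrist_force"],1),"open",round(st["opening"],4),"grip",round(st["grasp_force"],1),"pos",np.round(st["position"],4),"q6",round(st["q"][5],2))
E
python3 - <<'E'
from h import *
np.set_printoptions(precision=4,suppress=True)
t=imaging.grab_frame("top"); s=imaging.grab_frame("scene")
L=[[90,-85,62],[90,85,62],[-90,-85,62],[-90,85,62]]
A=(np.array([[163,48],[42,385],[535,180],[428,512]])+.5)/5-.5+[355,180]
S=(np.array([[423,101],[277,187],[630,203],[497,315]])+.5)/2.6-.5+[240,185]
for o in ([(s,L,S)],[(t,L,A),(s,L,S)]):
  b,res=fit(o,[.56,-.05,1.24]); print(b,np.degrees(b[2]));print(res)
plan([.620,.2593,.15],31)
E
```

```text
[ 0.5583 -0.0519  1.2535] 71.82282120103866
[[-0.2374 -1.8141]
 [-1.3048  0.3522]
 [ 2.2654 -1.5754]
 [-0.6479  1.4749]]
[ 0.5593 -0.0515  1.249 ] 71.56239281085541
[[-0.7182 -1.1839]
 [-0.5351  1.0278]
 [ 1.4398 -2.0117]
 [ 0.5717  2.8902]
 [ 0.0272 -2.094 ]
 [-1.2624 -0.1889]
 [ 2.2457 -1.7417]
 [-1.059   1.0099]]
t 0.3 turn [-0.001  0.     1.182] then shift [-3.347  1.979  0.431] F [-0.6 -0.6 -0.5] open 0.0854 grip 0.0 pos [0.2096 0.4812 0.2017] q6 -0.22
```

```bash
python3 -m crank '[0,0,0,0,0,0.197,0,0,0,0,0,0.197,0,0,0,0,0,0.197,0,0,0,0,0,0.197,0,0,0,0,0,0.197,0,0,0,0,0,0.197]' 1
python3 -m crank '[-0.279,0.165,0,0,0,0,-0.279,0.165,0,0,0,0,-0.279,0.165,0,0,0,0,-0.279,0.165,0,0,0,0,-0.279,0.165,0,0,0,0,-0.279,0.165,0,0,0,0,-0.279,0.165,0,0,0,0,-0.279,0.165,0,0,0,0,-0.279,0.165,0,0,0,0,-0.279,0.165,0,0,0,0]'
python3 -m crank '[-0.279,0.165,0,0,0,0,-0.279,0.165,0,0,0,0,0,0,0,0,0,0]'
python3 - <<'E'
from h import *
plan([.620,.2593,.15],31)
f=imaging.grab_frame("wrist"); cv2.imwrite("pics/w1.png",f["color"][:,:,::-1])
c=np.array([.620,.2593,0]); u=np.array([np.cos(np.radians(-59)),np.sin(np.radians(-59)),0])
print(proj(f,[c+[0,0,.075]+u*.048,c+[0,0,.075]-u*.048,c+u*.066,c-u*.066]))
E
```

```text
time_s: 0.8
position: [0.2096, 0.4813, 0.2018]
eef_rot: [0.495, 0.869, -0.0, -0.0]
wrist_force: [0.4, 0.0, 0.4]
opening: 0.0852
grasp_force: 0.0
time_s: 1.63
position: [0.5533, 0.2951, 0.2018]
eef_rot: [0.492, 0.87, -0.0, -0.0]
wrist_force: [0.2, 0.9, 0.7]
opening: 0.0852
grasp_force: 0.0
time_s: 1.88
position: [0.6247, 0.2547, 0.1998]
eef_rot: [0.495, 0.869, -0.001, 0.0]
wrist_force: [0.2, 0.9, -1.1]
opening: 0.0856
grasp_force: 0.0
t 1.88 turn [-0.002  0.002 -0.011] then shift [ 0.053 -0.014  0.415] F [ 0.2  0.9 -1.1] open 0.0856 grip 0.0 pos [0.6247 0.2547 0.1998] q6 -0.32
[[320.05019767 263.53719143]
 [319.09789406 156.64172076]
 [320.80150472 255.16081616]
 [319.81575281 135.09668647]]
```

View pics/w1.png

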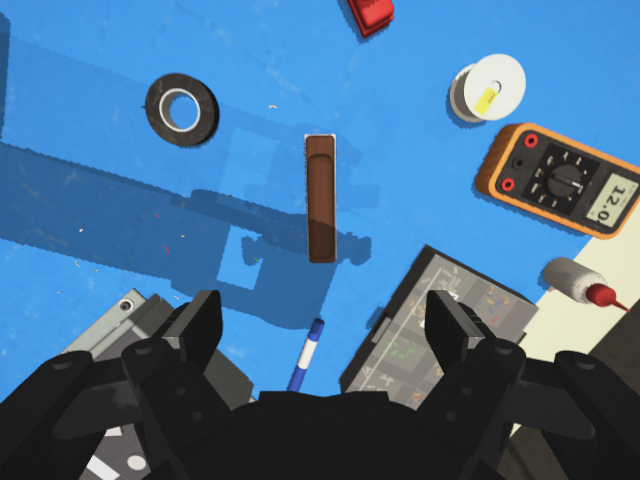

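The wrist view shows the grip from (320,153) to (321,262). That is within 2–4 px of the prediction and square to the fingers, so I'll descend and grasp.

```bash
python3 -m crank '[0.053,-0.014,0,0,0,0,0,0,0.3,0,0,0,0,0,0.3,0,0,0,0,0,0.3,0,0,0,0,0,0.25,0,0,0,0,0,0.12,0,0,0,0,0,0.08,0,0,0,0,0,0,0,0,0]' 1
python3 -m crank '[0,0,0,0,0,0,0,0,0,0,0,0,0,0,0,0,0,0,0,0,0,0,0,0,0,0,0,0,0,0,0,0,0,0,0,0,0,0,0,0,0,0,0,0,0,0,0,0]' 0.1 70
python3 -c "
from h import *
plan([.620,.2593,.15],31)"
```

```text
time_s: 2.6
position: [0.6138, 0.2649, 0.0386]
eef_rot: [0.492, 0.871, -0.001, -0.001]
wrist_force: [0.1, -0.0, 0.1]
opening: 0.0853
grasp_force: 0.0
time_s: 3.27
position: [0.6161, 0.2642, 0.0409]
eef_rot: [0.492, 0.87, 0.001, 0.001]
wrist_force: [0.6, 0.3, 5.8]
opening: 0.0211
grasp_force: 68.8
t 3.27 turn [0.004 0.001 0.   ] then shift [-0.051  0.007 -0.909] F [0.6 0.3 5.8] open 0.0211 grip 68.8 pos [0.6161 0.2642 0.0409] q6 -0.31
```

```bash
python3 -m crank '[0,0,-0.2,0,0,0,0,0,-0.3,0,0,0,0,0,-0.3,0,0,0,0,0,-0.3,0,0,0,0,0,0,0,0,-0.2,0,0,0,0,0,-0.2,0,0,0,0,0,-0.2,0,0,0,0,0,-0.2,0,0,0,0,0,-0.2,0,0,0,0,0,-0.2]'
python3 -m crank '[0,0,0,0,0,-0.15,0,0,0,0,0,0]'
cat >> h.py <<'E'
bed=np.array([.559,-.0515,np.radians(71.5)])
def splan(bx,by,z,off=-.0061):
    "scraper centre to bed (bx,by) mm, TCP z"
    st=r.read_state(); P=world(bed,[[bx,by,0]])[0]; P[2]=z
    # tool x as it will stand (nearest half turn)
    M=R.from_quat(st["eef_rot"]).as_matrix(); tx=np.array([-np.sin(bed[2]),np.cos(bed[2]),0]); tx*=np.sign(tx@M[:,0])
    plan(P-off*tx,np.degrees(bed[2]))
E
python3 - <<'E'
from h import *
splan(55,0,.16)
f=imaging.grab_frame("wrist"); cv2.imwrite("pics/w2.png",f["color"][:,:,::-1])
st=r.read_state(); M=R.from_quat(st["eef_rot"]).as_matrix()
for o in (-.0061,0): print(proj(f,st["position"]+np.array([[o-.066,0,.041-.034],[o+.066,0,.007],[o-.048,0,-.034],[o+.048,0,-.034]])@M.T).round(1))
E
```

```text
time_s: 4.1
position: [0.6151, 0.2637, 0.1708]
eef_rot: [0.197, 0.98, -0.001, -0.001]
wrist_force: [-0.4, -0.1, -2.7]
opening: 0.0211
grasp_force: 69.5
time_s: 4.27
position: [0.6151, 0.2638, 0.1709]
eef_rot: [0.159, 0.987, -0.0, -0.001]
wrist_force: [-0.0, 0.2, -3.0]
opening: 0.0211
grasp_force: 69.5
t 4.27 turn [-0.002 -0.003  0.005] then shift [-0.339 -2.182  0.091] F [-0.   0.2 -3. ] open 0.0211 grip 69.5 pos [0.6151 0.2638 0.1709] q6 -1.02
[[320.7 377. ]
 [321.3 155.6]
 [320.2 402.6]
 [320.6 206.1]]
[[320.7 368.5]
 [321.3 143.1]
 [320.2 391.9]
 [320.6 191. ]]
```

View pics/w2.png

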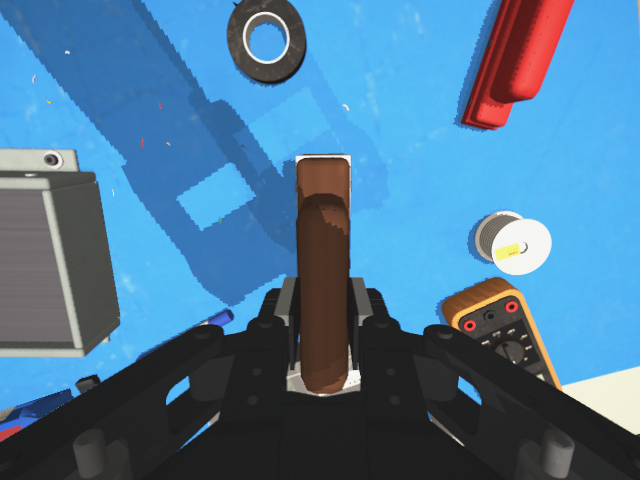

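The scraper is held square, with its end at (323,157) against a predicted 156, so the 6 mm grasp offset is right. Next I'll carry it over the bed.

```bash
python3 -m crank '[-0.048,-0.312,0,0,0,0,-0.048,-0.312,0,0,0,0,-0.048,-0.312,0,0,0,0,-0.048,-0.312,0,0,0,0,-0.048,-0.312,0,0,0,0,-0.048,-0.312,0,0,0,0,-0.048,-0.312,0,0,0,0,0,0,0,0,0,0,0,0,0,0,0,0]'
python3 - <<'E'
from h import *
splan(55,0,.16)
f=imaging.grab_frame("wrist"); cv2.imwrite("pics/w3.png",f["color"][:,:,::-1])
print(proj(f,world(bed,[[90,-85,62],[90,85,62],[-90,-85,62],[-90,85,62]])).round(1))
E
```

```text
time_s: 5.07
position: [0.5703, 0.0009, 0.1718]
eef_rot: [0.164, 0.987, 0.0, -0.0]
wrist_force: [1.0, 0.6, -3.1]
opening: 0.0213
grasp_force: 69.9
t 5.07 turn [-0.    -0.001 -0.011] then shift [0.002 0.015 0.098] F [ 1.   0.6 -3.1] open 0.0213 grip 69.9 pos [0.5703 0.0009 0.1718] q6 -1.45
[[362.5 318.7]
 [368.  123.6]
 [165.9 319.9]
 [137.1 124.8]]
```

View pics/w3.png

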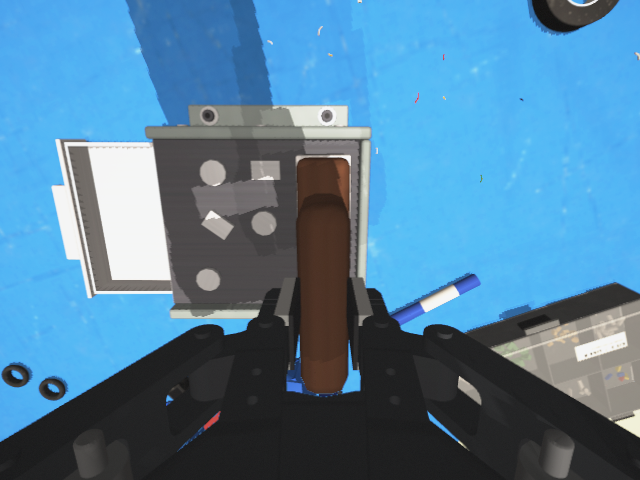

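The wrist view shows the bed's cheek corners at (370,128), (146,128) and (170,317). The sideways centre agrees with my pose to about 1 mm and the slugs all lie left of the scraper. I'll lower it now.

```bash
python3 -m crank '[0,0.015,0.2,0,0,0,0,0,0.25,0,0,0,0,0,0.15,0,0,0,0,0,0.04,0,0,0,0,0,0,0,0,0]'
python3 -m crank '[0,0,0.01,0,0,0,0,0,0.01,0,0,0,0,0,0,0,0,0]'
python3 -c "
from h import *
splan(55,0,.0909)"
```

```text
time_s: 5.53
position: [0.5707, 0.0055, 0.094]
eef_rot: [0.16, 0.987, 0.0, -0.001]
wrist_force: [0.6, 0.3, -2.5]
opening: 0.0213
grasp_force: 69.9
time_s: 5.78
position: [0.5718, 0.0044, 0.0937]
eef_rot: [0.161, 0.987, -0.0, 0.001]
wrist_force: [-0.1, -0.3, -3.5]
opening: 0.0209
grasp_force: 70.0
t 5.78 turn [0.    0.004 0.   ] then shift [ 0.004 -0.017  0.024] F [-0.1 -0.3 -3.5] open 0.0209 grip 70.0 pos [0.5718 0.0044 0.0937] q6 -1.45
```

```bash
for i in 1 2 3 4; do python3 -m crank '[0,0,0.008,0,0,0,0,0,0,0,0,0]' | grep -E "position|wrist"; done
```

```text
position: [0.5714, 0.0043, 0.0921]
wrist_force: [0.6, -0.6, -3.0]
position: [0.5714, 0.0043, 0.091]
wrist_force: [-0.0, -0.7, -1.9]
position: [0.5715, 0.0044, 0.0909]
wrist_force: [-4.3, 1.7, 5.6]
position: [0.5715, 0.0045, 0.0908]
wrist_force: [-5.6, 2.3, 13.3]
```

```bash
python3 -m crank '[0,-0.04,-0.005,0,0,0,0,-0.06,0,0,0,0,0,-0.06,0,0,0,0,0,-0.06,0,0,0,0,0,-0.06,0,0,0,0,0,-0.06,0,0,0,0,0,-0.06,0,0,0,0,0,-0.06,0,0,0,0]'
python3 -c "
from h import *
splan(-105,0,.0909)"
```

```text
time_s: 7.12
position: [0.555, -0.0476, 0.0911]
eef_rot: [0.161, 0.987, 0.001, 0.002]
wrist_force: [2.3, 12.2, 14.9]
opening: 0.0212
grasp_force: 72.0
t 7.12 turn [ 0.005  0.007 -0.   ] then shift [ 0.009 -0.896  0.002] F [ 2.3 12.2 14.9] open 0.0212 grip 72.0 pos [ 0.555  -0.0476  0.0911] q6 -1.55
```

```bash
python3 -m crank '[0.004,-0.06,-0.004,0,0,0,0.004,-0.06,0,0,0,0,0,-0.06,0,0,0,0,0,-0.06,0,0,0,0,0,-0.06,0,0,0,0,0,-0.06,0,0,0,0,0,-0.06,0,0,0,0,0,-0.06,0,0,0,0,0,-0.06,0,0,0,0,0,-0.06,0,0,0,0]'
python3 -m crank '[0,-0.06,0,0,0,0,0,-0.06,0,0,0,0,0,-0.06,0,0,0,0,0,-0.06,0,0,0,0,0,0,0,0,0,0,0,0,0,0,0,0]'
python3 - <<'E'
from h import *
splan(-98,0,.0909)
t=imaging.grab_frame("top")["color"];s=imaging.grab_frame("scene")["color"]
a=np.hstack([cv2.resize(t[180:300,355:505],(400,320),interpolation=cv2.INTER_CUBIC),cv2.resize(s[200:360,330:530],(400,320),interpolation=cv2.INTER_CUBIC)])
cv2.imwrite("pics/after.png",a[:,:,::-1])
E
```

```text
time_s: 7.95
position: [0.5306, -0.1159, 0.091]
eef_rot: [0.161, 0.987, 0.001, 0.001]
wrist_force: [0.2, 3.1, 8.7]
opening: 0.0207
grasp_force: 71.7
time_s: 8.45
position: [0.521, -0.144, 0.0907]
eef_rot: [0.161, 0.987, -0.0, 0.001]
wrist_force: [-0.2, 1.5, 6.9]
opening: 0.0212
grasp_force: 71.2
t 8.45 turn [-0.001  0.002 -0.001] then shift [-0.005  0.015 -0.002] F [-0.2  1.5  6.9] open 0.0212 grip 71.2 pos [ 0.521  -0.144   0.0907] q6 -1.73
```

View pics/after.png

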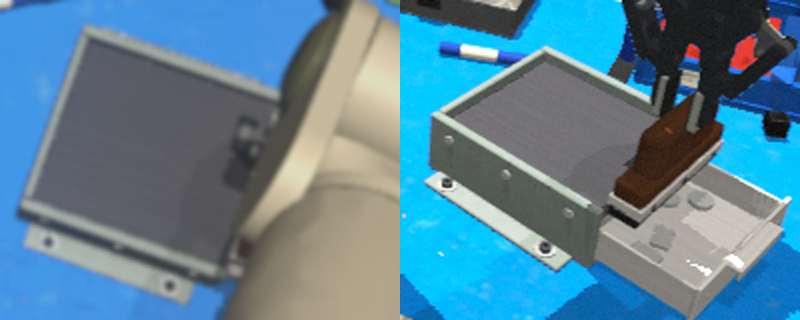

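The bed is clear and the slugs lie in the drawer (grey shapes around (700,215) in the picture). I'll lift straight up and carry the scraper to free bench.

```bash
python3 -m crank '[0,0,-0.15,0,0,0,0,0,-0.25,0,0,0,0,0,-0.25,0,0,0,0,0,0,0,0,0]'
python3 - <<'E'
from h import *
plan([.594,.192,.165],71.5)
E
```

```text
time_s: 8.88
position: [0.5225, -0.1448, 0.173]
eef_rot: [0.161, 0.987, -0.002, 0.004]
wrist_force: [0.6, 0.5, -2.5]
opening: 0.0211
grasp_force: 70.0
t 8.88 turn [-0.004  0.015 -0.   ] then shift [0.326 2.851 0.066] F [ 0.6  0.5 -2.5] open 0.0211 grip 70.0 pos [ 0.5225 -0.1448  0.173 ] q6 -1.73
```

```bash
python3 -m crank '[0.036,0.317,0,0,0,0,0.036,0.317,0,0,0,0,0.036,0.317,0,0,0,0,0.036,0.317,0,0,0,0,0.036,0.317,0,0,0,0,0.036,0.317,0,0,0,0,0.036,0.317,0,0,0,0,0.036,0.317,0,0,0,0,0.036,0.317,0,0,0,0,0,0,0,0,0,0]'
python3 - <<'E'
from h import *
plan([.594,.192,.041],71.5)
t=imaging.grab_frame("top")["color"];s=imaging.grab_frame("scene")["color"]
a=np.hstack([cv2.resize(t[180:300,355:505],(400,320),interpolation=cv2.INTER_CUBIC),cv2.resize(s[240:360,380:530],(400,320),interpolation=cv2.INTER_CUBIC)])
cv2.imwrite("pics/drawer.png",a[:,:,::-1])
E
```

```text
time_s: 9.72
position: [0.5921, 0.1992, 0.1661]
eef_rot: [0.158, 0.987, 0.0, -0.001]
wrist_force: [0.1, -0.1, -3.7]
opening: 0.0206
grasp_force: 70.3
t 9.72 turn [ 0.001 -0.004  0.01 ] then shift [-0.034 -0.052  1.042] F [ 0.1 -0.1 -3.7] open 0.0206 grip 70.3 pos [0.5921 0.1992 0.1661] q6 -1.12
```

View pics/drawer.png

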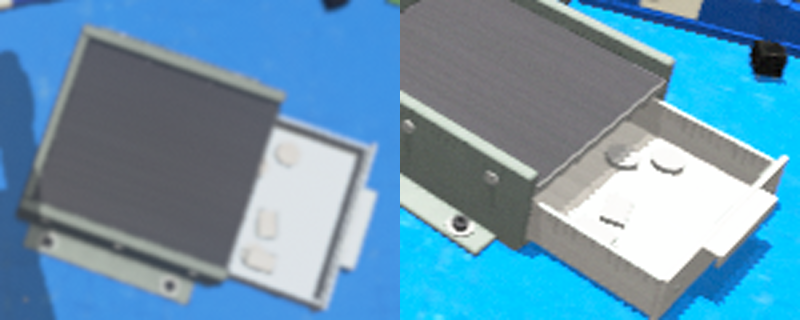

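The bed is empty. The drawer holds the slugs as clusters at (288,153), (268,222) and (260,260), some overlapping or partly under the edge. Now I'll set the scraper down.

```bash
python3 -m crank '[0,-0.05,0.25,0,0,0,0,0,0.3,0,0,0,0,0,0.27,0,0,0,0,0,0.15,0,0,0,0,0,0.03,0,0,0,0,0,0,0,0,0]'
for i in 1 2 3 4; do python3 -m crank '[0,0,0.01,0,0,0,0,0,0,0,0,0]' | grep -E "position|wrist"; done
```

```text
time_s: 10.32
position: [0.5901, 0.1866, 0.0469]
eef_rot: [0.161, 0.987, -0.001, -0.001]
wrist_force: [-0.1, 0.0, -2.0]
opening: 0.0209
grasp_force: 70.3
position: [0.5916, 0.1876, 0.0483]
wrist_force: [1.0, -0.9, -3.1]
position: [0.591, 0.1879, 0.0464]
wrist_force: [-0.3, -0.1, -3.7]
position: [0.5907, 0.188, 0.0445]
wrist_force: [-0.6, 0.1, -4.1]
position: [0.5905, 0.188, 0.0429]
wrist_force: [-0.1, 1.1, -3.4]
```

```bash
for i in 1 2 3; do python3 -m crank '[0,0,0.008,0,0,0,0,0,0,0,0,0]' | grep -E "position|wrist"; done
```

```text
position: [0.5905, 0.188, 0.0419]
wrist_force: [0.2, -0.1, -3.1]
position: [0.5906, 0.188, 0.0411]
wrist_force: [0.0, -0.8, -3.5]
position: [0.5908, 0.1882, 0.0409]
wrist_force: [-3.2, 0.2, 3.4]
```

Contact with the bench. Next I'll release, let it settle and rise.

```bash
python3 -m crank '[0,0,0,0,0,0,0,0,0,0,0,0,0,0,0,0,0,0,0,0,0,0,0,0,0,0,0,0,0,0,0,0,0,0,0,0,0,0,0,0,0,0]' 1
python3 -m crank '[0,0,-0.1,0,0,0,0,0,-0.3,0,0,0,0,0,-0.33,0,0,0,0,0,-0.33,0,0,0,0,0,0,0,0,0]'
python3 - <<'E'
from h import *
splan(-235,0,.17,0)
f=imaging.grab_frame("wrist");t=imaging.grab_frame("top")["color"]
a=np.hstack([cv2.resize(f["color"],(400,300)),cv2.resize(t[120:270,230:430],(400,300))])
cv2.imwrite("pics/placed.png",a[:,:,::-1])
E
```

```text
time_s: 12.07
position: [0.5907, 0.188, 0.0402]
eef_rot: [0.161, 0.987, 0.0, 0.0]
wrist_force: [0.2, 0.1, -0.5]
opening: 0.0855
grasp_force: 0.0
time_s: 12.48
position: [0.5938, 0.1885, 0.1771]
eef_rot: [0.161, 0.987, 0.002, 0.007]
wrist_force: [0.3, 0.2, 1.5]
opening: 0.0856
grasp_force: 0.0
t 12.48 turn [0.012 0.025 0.001] then shift [-0.36  -3.947  0.059] F [0.3 0.2 1.5] open 0.0856 grip 0.0 pos [0.5938 0.1885 0.1771] q6 -1.13
```

View pics/placed.png

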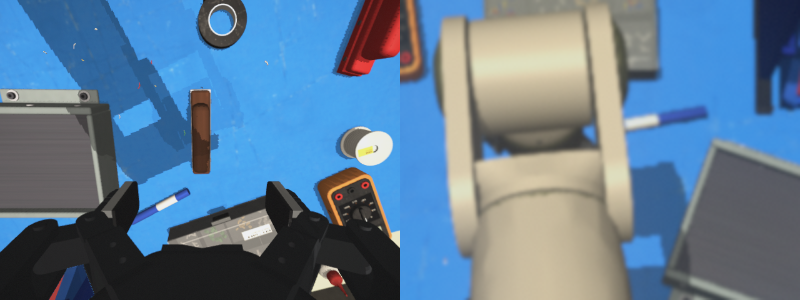

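The scraper stands upright at (200,130) in the wrist view. I'll go to the front of the drawer with the fingers shut.

```bash
python3 -m crank '[-0.03,-0.328,0,0,0,0,-0.03,-0.328,0,0,0,0,-0.03,-0.328,0,0,0,0,-0.03,-0.328,0,0,0,0,-0.03,-0.328,0,0,0,0,-0.03,-0.328,0,0,0,0,-0.03,-0.328,0,0,0,0,-0.03,-0.328,0,0,0,0,-0.03,-0.328,0,0,0,0,-0.03,-0.328,0,0,0,0]' 0
python3 -m crank '[-0.03,-0.328,0,0,0,0,-0.03,-0.328,0,0,0,0,0,0,0,0,0,0]'
python3 -c "
from h import *
splan(-235,0,.022,0)"
```

```text
time_s: 13.42
position: [0.4985, -0.1981, 0.1665]
eef_rot: [0.161, 0.987, 0.0, -0.001]
wrist_force: [0.4, -0.1, -0.1]
opening: 0.0003
grasp_force: 0.0
time_s: 13.67
position: [0.4794, -0.2791, 0.1661]
eef_rot: [0.164, 0.987, -0.0, -0.001]
wrist_force: [0.2, 0.1, -0.6]
opening: -0.0003
grasp_force: 0.0
t 13.67 turn [-0.001 -0.004 -0.011] then shift [-0.027  0.051  1.201] F [ 0.2  0.1 -0.6] open -0.0003 grip 0.0 pos [ 0.4794 -0.2791  0.1661] q6 -1.98
```

```bash
python3 -m crank '[-0.02,0,0.3,0,0,0,0,0,0.33,0,0,0,0,0,0.3,0,0,0,0,0,0.17,0,0,0,0,0,0.1,0,0,0,0,0,0,0,0,0]'
python3 - <<'E'
from h import *
splan(-120,0,.022,0)
s=imaging.grab_frame("scene")["color"];f=imaging.grab_frame("wrist")["color"]
a=np.hstack([cv2.resize(s[210:390,350:590],(400,300),interpolation=cv2.INTER_CUBIC),cv2.resize(f,(400,300))])
cv2.imwrite("pics/lip.png",a[:,:,::-1])
E
```

```text
time_s: 14.17
position: [0.4822, -0.2726, 0.0199]
eef_rot: [0.161, 0.987, 0.002, -0.003]
wrist_force: [0.1, 0.5, -0.3]
opening: -0.0001
grasp_force: 0.0
t 14.17 turn [ 0.005 -0.013  0.   ] then shift [-0.022  0.95  -0.017] F [ 0.1  0.5 -0.3] open -0.0001 grip 0.0 pos [ 0.4822 -0.2726  0.0199] q6 -1.97
```

View pics/lip.png

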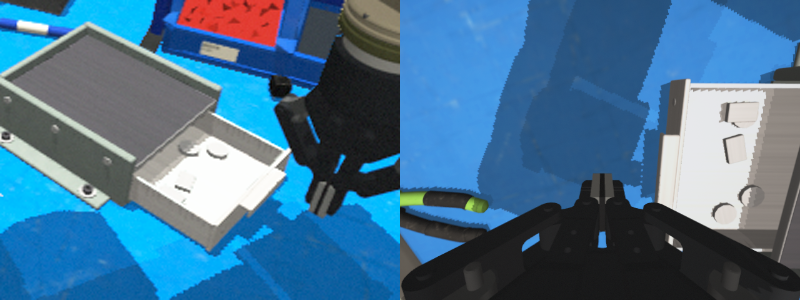

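The fingers stand in front of the lip, and all five slugs show in the drawer: a stacked pair at (742,113), plus (735,148), (722,213) and (750,195). I'll push now.

```bash
python3 -m crank '[-0.02,0.08,0,0,0,0,0,0.08,0,0,0,0,0,0.08,0,0,0,0,0,0.08,0,0,0,0,0,0.08,0,0,0,0,0,0.08,0,0,0,0,0,0.08,0,0,0,0,0,0.08,0,0,0,0,0,0.08,0,0,0,0,0,0.08,0,0,0,0]' 
python3 -m crank '[0,0.04,0,0,0,0,0,0,0,0,0,0]'
python3 -c "
from h import *
splan(-120,0,.022,0)"
```

```text
time_s: 15.1
position: [0.517, -0.1832, 0.0234]
eef_rot: [0.161, 0.987, 0.0, -0.0]
wrist_force: [-0.3, 0.1, 0.4]
opening: 0.0002
grasp_force: 0.0
time_s: 15.27
position: [0.5186, -0.1785, 0.0234]
eef_rot: [0.16, 0.987, 0.0, -0.0]
wrist_force: [0.2, 0.1, 0.1]
opening: -0.0002
grasp_force: 0.0
t 15.27 turn [ 0.    -0.     0.002] then shift [0.016 0.111 0.012] F [0.2 0.1 0.1] open -0.0002 grip 0.0 pos [ 0.5186 -0.1785  0.0234] q6 -1.79
```

```bash
for i in 1 2 3 4 5; do python3 -m crank '[0,0.025,0,0,0,0,0,0.01,0,0,0,0]' | grep -E "position|wrist"; done
python3 -c "
from h import *
splan(-110,0,.022,0)"
```

```text
position: [0.5197, -0.1756, 0.0235]
wrist_force: [-0.8, 0.3, -1.1]
position: [0.521, -0.1715, 0.0234]
wrist_force: [1.2, -0.5, 0.8]
position: [0.5224, -0.1674, 0.0234]
wrist_force: [0.2, -0.1, -1.0]
position: [0.5237, -0.1633, 0.0234]
wrist_force: [-0.8, 0.3, 0.5]
position: [0.5251, -0.1593, 0.0235]
wrist_force: [-0.1, -0.7, -0.4]
t 16.1 turn [ 0. -0.  0.] then shift [0.017 0.025 0.012] F [-0.1 -0.7 -0.4] open -0.0001 grip 0.0 pos [ 0.5251 -0.1593  0.0235] q6 -1.76
```

```bash
for i in 1 2 3 4 5; do python3 -m crank '[0,0.012,0,0,0,0,0,0,0,0,0,0]' | grep -E "position|wrist"; done
python3 - <<'E'
from h import *
splan(-110,0,.022,0)
s=imaging.grab_frame("scene")["color"];f=imaging.grab_frame("wrist")["color"]
a=np.hstack([cv2.resize(s[210:390,350:590],(400,300),interpolation=cv2.INTER_CUBIC),cv2.resize(f,(400,300))])
cv2.imwrite("pics/push.png",a[:,:,::-1])
E
```

```text
position: [0.5255, -0.1581, 0.0235]
wrist_force: [-1.3, 0.0, 0.3]
position: [0.5259, -0.1568, 0.0235]
wrist_force: [-0.1, 0.3, -0.1]
position: [0.5264, -0.1554, 0.0234]
wrist_force: [-0.4, 0.8, -0.7]
position: [0.5269, -0.154, 0.0235]
wrist_force: [0.6, -0.2, 0.2]
position: [0.5273, -0.1526, 0.0234]
wrist_force: [0.6, 0.4, -0.0]
t 16.93 turn [ 0. -0.  0.] then shift [ 0.017 -0.033  0.012] F [ 0.6  0.4 -0. ] open 0.0002 grip 0.0 pos [ 0.5273 -0.1526  0.0234] q6 -1.74
```

I have now viewed 12 pictures, more than the 10 allowed, so I'll view no more. From here I'll rely on force and numbers from image code.

```bash
for i in 1 2 3 4 5 6; do python3 -m crank '[0,0.008,0,0,0,0,0,0,0,0,0,0]' | grep -E "position|wrist" | tr '\n' ' '; echo; done
python3 - <<'E'
from h import *
splan(-102,0,.022,0)
# brightness profile in the scene picture along bed x at lip-ish height, off the fingers' side
s=imaging.grab_frame("scene"); g=cv2.cvtColor(s["color"],cv2.COLOR_RGB2HSV)
for y in (30,60):
  xs=np.arange(-200,-80,4); p=proj(s,world(bed,[[x,y,38] for x in xs])).round().astype(int)
  print(y,[(int(x),int(g[v,u,1]),int(g[v,u,2])) for x,(u,v) in zip(xs,p)])
E
```

```text
position: [0.5276, -0.1518, 0.0234] wrist_force: [0.7, -0.7, 0.4] 
position: [0.5279, -0.1509, 0.0235] wrist_force: [-0.9, -0.6, 0.3] 
position: [0.5282, -0.15, 0.0234] wrist_force: [0.5, -0.8, 0.2] 
position: [0.5285, -0.1491, 0.0235] wrist_force: [0.5, 0.7, -0.7] 
position: [0.5288, -0.1481, 0.0235] wrist_force: [0.5, -1.0, 0.9] 
position: [0.5291, -0.1473, 0.0235] wrist_force: [-0.5, -0.0, -0.4] 
t 18.03 turn [ 0. -0.  0.] then shift [ 0.017 -0.014  0.012] F [-0.5 -0.  -0.4] open 0.0 grip 0.0 pos [ 0.5291 -0.1473  0.0235] q6 -1.73
30 [(-200, 248, 181), (-196, 224, 164), (-192, 142, 147), (-188, 18, 201), (-184, 18, 193), (-180, 15, 198), (-176, 19, 199), (-172, 19, 172), (-168, 19, 174), (-164, 16, 171), (-160, 18, 171), (-156, 12, 169), (-152, 18, 169), (-148, 17, 168), (-144, 15, 168), (-140, 18, 171), (-136, 14, 169), (-132, 12, 167), (-128, 12, 167), (-124, 18, 169), (-120, 17, 168), (-116, 18, 168), (-112, 21, 168), (-108, 18, 168), (-104, 18, 167), (-100, 18, 167), (-96, 15, 168), (-92, 21, 170), (-88, 13, 133), (-84, 7, 107)]
60 [(-200, 232, 185), (-196, 230, 161), (-192, 221, 166), (-188, 230, 161), (-184, 16, 125), (-180, 16, 125), (-176, 14, 195), (-172, 20, 176), (-168, 17, 169), (-164, 15, 168), (-160, 15, 168), (-156, 18, 172), (-152, 18, 168), (-148, 18, 168), (-144, 18, 169), (-140, 18, 167), (-136, 17, 163), (-132, 16, 142), (-128, 13, 117), (-124, 7, 115), (-120, 17, 164), (-116, 22, 165), (-112, 15, 165), (-108, 21, 167), (-104, 17, 165), (-100, 20, 169), (-96, 17, 167), (-92, 15, 166), (-88, 12, 151), (-84, 5, 111)]
```

```bash
python3 - <<'E'
from h import *
s=imaging.grab_frame("scene"); st=r.read_state()
print(st["time_s"],proj(s,[st["position"],st["position"]+[0,0,.05],*world(bed,[[-188,0,33],[-102,0,33],[-90,75,50],[-90,-75,50]])]).round(0).tolist())
g=cv2.cvtColor(s["color"],cv2.COLOR_RGB2HSV)
for v in range(250,366,5): # B blue, D dark, w pale drawer, g grey
  print(v,''.join('B' if g[v,u,1]>120 else 'D' if g[v,u,2]<70 else 'w' if g[v,u,2]>150 else 'g' for u in range(400,560,2)))
E
```

```text
18.1333 [[460.0, 302.0], [466.0, 280.0], [510.0, 326.0], [462.0, 299.0], [432.0, 310.0], [480.0, 269.0]]
250 ggggggggggggggggggggggDDDDDDDDDDDDDDDDDDDDDDDDDDDDDDgBBBBBBBBBBBBBBBBBBBBBBBBBBB
255 gggggggggggggggggggggggDDDDDDDDDDDDDDDDDDDDDDDDBBBDDDgBBBDggBBBBBBBBBBBgwgwwwwBB
260 gggggggggggggggggggggggggDDDDDDDDDDDDDDDDDDBBBBBDDDDDDDggDDDgDgBBBBBBBBgwwwwwwgg
265 ggggggggggggggggggggggggggggDDDDDDDDDDDDDBBBBBDDDDDDDDDDBDDDDDBBBBBBBBBBBBBBBBBB
270 ggggggggggggggggggggggggggggggDDDDDDDDDDDDDDDDDDDDDDBBBBBBBBBBBBBBBBBBBBBwwBBBBB
275 ggggggggggggggggggggggDDDggggDDgDgDDDDDDDDDDDDBBBBBBBBBBBBBBBBBBBBBBBBBBBgBwBBww
280 gggggggggggggggggggggDDDDDDDDDggDggDDDDggwBBBBBBBBBBBBBBBBBBBBBBBBBBBBBBBBBBBBBg
285 ggggggggggggggggggggggggDDDDDggDggDDDDgggggggwwBBBBBBBBBBBBBBBBBBBBBBBBBBBBBBBBB
290 wwwwgggggggggggggggggDDDDDDgggDggDDgwwggggggggggggwwBBBBBBBBBBBBBBBBBBBBBBBBBBBB
295 gggggwwwggggggggggDDDDDDgggwwgggwwwwwwwwwwgggggggggggggwwBBBBBBBBBBBBBBBBBBBBBBB
300 gggggggggwwgggDDDDDDDgggwwwwwggggggwwgwwwwwwwwwggggggggggggwwwwBBBBBBBBBBBBBBBBB
305 gggggggwgggggwwgDDgggwwwwwwwwwwwwwwwwwwwwgwwwwwwwwwggggg
[... 344 characters left out ...]
BBBBBBBBBBBBBBBBBBBB
330 gwwwwwwgBggggggggggggggggggwwggwwwwwwwwwwwwwwwwwwwwwwwgBBBBBBBBBBBBBBBBBBBBBBBBB
335 BBBBgBBBBBBBBBBBBBBggggggggggggwwwwwwwwwwwwwwwggggwgBBBBBBBBBBBBBBBBBBBBBBBBBBBB
340 BBBBBBBBBBBBBBBBBBBBBBBggggggggggggwwwwwwwwgggggBBBBBBBBBBBBBBBBBBBBBBBBBBBBBBBB
345 BBBBBBBBBBBBBBBBBBBBBBBBBBBgggggggggggggwggggBBBBBBBBBBBBBBBBBBBBBBBBBBBBBBBBBBB
350 BBBBBBBBBBBBBBBBBBBBBBBBBBBBBBBggggggggggggBBBBBBBBBBBBBBBBBBBBBBBBBBBBBBBBBBBBB
355 BBBBBBBBBBBBBBBBBBBBBBBBBBBBBBBBBBBggggggBBBBBBBBBBBBBBBBBBBBBBBBBBBBBBBBBBBBBBB
360 BBBBBBBBBBBBBBBBBBBBBBBBBBBBBBBBBBBBBBBBBBBBBBBBBBBBBBBBBBBBBBBBBBBBBBBBBBBBBBBB
365 BBBBBBBBBBBBBBBBBBBBBBBBBBBBBBBBBBBBBBBBBBBBBBBBBBBBBBBBBBBBBBBBBBBBBBBBBBBBBBBB
```

```bash
python3 - <<'E'
from h import *
s=imaging.grab_frame("scene")
print("at lip.png:",proj(s,[[.4822,-.2726,.02],[.4822,-.2726,.05]]).round(0).tolist())
G=cv2.cvtColor(s["color"],cv2.COLOR_RGB2HSV)
ch="#%*+=-:. "
for v in range(262,322,2):
  print(v,''.join('B' if G[v,u,1]>120 else ch[min(8,G[v,u,2]//26)] for u in range(425,530)))
# same rows of lip.png for comparison (crop 240x180 from 350,210, scale 5/3)
a=cv2.imread("pics/lip.png"); H=cv2.cvtColor(cv2.resize(a[:,:400],(240,180),interpolation=cv2.INTER_AREA),cv2.COLOR_BGR2HSV)
print("lip.png")
for v in range(300,350,2):
  print(v,''.join('B' if H[v-210,u-350,1]>120 else ch[min(8,H[v-210,u-350,2]//26)] for u in range(490,588)))
E
```

```text
at lip.png: [[536.0, 349.0], [541.0, 335.0]]
262 ========================+%%%%%%%%%%%%%%%%%%%%#%%%%%%%%%%%%BBBBBBBBBBBBB=****%%%%%%%%%****%#########BBBBBB
264 ==========================*%%%%%%%%%%%%#%%%%%%%%%%%%%%%%%BBBBBBBBBBB#%%***%%%%%%%#%%%%%*%##########BBBBBB
266 ===============================+%%%%%%%%%%%%%%%%#%%%%%%%%BBBBBBB%%%%%%%%%%%#%%%%%%%%%BBB##########BBBBBBB
268 ================================+*%%%%%%%%%%%%%%%%%%%%%%%%%%%%%%%%%%%%%#%%%%%%%%%%%BBBBBB=BBBBB%#BBBBBBBB
270 ===================++============+%%%%%%%%%%%%%%%%%%%%%%%%%%%#%%%#%%%##%%#%%%%%BBBBBBBBBBBBBBBBBBBBBBBBBB
272 ============+==+=+======+========+%%%%%%%%%%%%%%%#%%%%%%%%%%%%%%%%%%%%%%%%BBBBBBBBBBBBBBBBBBBBBBBBBBBBBBB
274 ========++++=======+****+==+=====*%%*===*%%%%%%%%%%%%%%%%%%%%%%%%%%%%%BBBBBBBBBBBBBBBBBBBBBBBBBBBBBBBBBBB
276 ============++=+++*********+=++*%%%*+++%*+=+%%%%%%%%%%%%%%%%%%%%%BBBBBBBBBBBBBBBBBBBBBBBBBBBBBBBBBBBBBBBB
278 ========+=====+*****************%#%*++*%*++=+%%%%%%*-:+%%%%%BBBBBBBBBBBBBBBBBBBBBBBBBBBBBBBBBBBBBBBBBBBBB
280 ====+++=====+=++****************%%*+=+%*++++*%%%%%%*===-.. BB
[... 4127 characters left out ...]
BBBBBBBBBBBBBBBBBBBBBBBBBBBBBB++*%%+++++%%%%%BBBBBBBBBBBBBBBBBBBBBBBBBBBBBBBBBBBBB
338 =======B-==-BBBBBBBBBBBBBBBBBBBBBBBBBBBBBBBBBBBBBB*+++++BB%BBBBBBBBBBBBBBBBBBBBBBBBBBBBBBBBBBBBBBB
340 =====BBBBBBBBBBBBBBBBBBBBBBBBBBBBBBBBBBBBBBBBBBBBBBBB=BBBBBBBBBBBBBBBBBBBBBBBBBBBBBBBBBBBBBBBBBBBB
342 ===BBBBBBBBBBBBBBBBBBBBBBBBBBBBBBBBBBBBBBBBBBBBBBBBBBBBBBBBBBBBBBBBBBBBBBBBBBBBBBBBBBBBBBBBBBBBBBB
344 =BBBBBBBBBBBBBBBBBBBBBBBBBBBBBBBBBBBBBBBBBBBBBBBBBBBBBBBBBBBBBBBBBBBBBBBBBBBBBBBBBBBBBBBBBBBBBBBBB
346 BBBBBBBBBBBBBBBBBBBBBBBBBBBBBBBBBBBBBBBBBBBBBBBBBBBBBBBBBBBBBBBBBBBBBBBBBBBBBBBBBBBBBBBBBBBBBBBBBB
348 BBBBBBBBBBBBBBBBBBBBBBBBBBBBBBBBBBBBBBBBBBBBBBBBBBBBBBBBBBBBBBBBBBBBBBBBBBBBBBBBBBBBBBBBBBBBBBBBBB
```

Image code shows the drawer has not moved. The fingertips sit about 20 mm higher than the reported z, at about 43 mm, so they passed just above the 39 mm front wall. I'll rise, go back and come down lower, feeling for contact.

```bash
python3 -m crank '[0,0,-0.3,0,0,0,0,0,-0.2,0,0,0,0,-0.3,0,0,0,0,0,-0.3,0,0,0,0,0,-0.3,0,0,0,0,0.015,-0.25,0,0,0,0,0,0,0,0,0,0]'
python3 -m crank '[0,0,0.3,0,0,0,0,0,0.2,0,0,0,0,0,0,0,0,0]'
python3 -m crank '[0,0,0.05,0,0,0,0,0,0.05,0,0,0,0,0,0.02,0,0,0,0,0,0,0,0,0]'
python3 - <<'E'
from h import *
splan(-120,0,.005,0)
s=imaging.grab_frame("scene"); st=r.read_state(); p=st["position"]
for dz in (0,.01,.02,.03): print(dz,proj(s,p+[0,0,dz]).round(0).tolist())
G=cv2.cvtColor(s["color"],cv2.COLOR_RGB2HSV); ch="#%*+=-:. "
for v in range(310,366,2):
  print(v,''.join('B' if G[v,u,1]>120 else ch[min(8,G[v,u,2]//26)] for u in range(500,580)))
E
```

```text
time_s: 18.77
position: [0.4819, -0.2822, 0.0835]
eef_rot: [0.163, 0.987, -0.001, 0.0]
wrist_force: [-1.2, -0.3, 0.5]
opening: -0.0001
grasp_force: 0.0
time_s: 19.02
position: [0.4814, -0.2756, 0.0193]
eef_rot: [0.161, 0.987, 0.002, -0.003]
wrist_force: [-0.4, 0.9, -0.1]
opening: 0.0002
grasp_force: 0.0
time_s: 19.35
position: [0.4839, -0.2777, 0.0095]
eef_rot: [0.161, 0.987, -0.0, 0.0]
wrist_force: [0.4, -0.1, 0.0]
opening: -0.0006
grasp_force: 0.0
t 19.35 turn [-0.001  0.001  0.001] then shift [0.004 0.986 0.037] F [ 0.4 -0.1  0. ] open -0.0006 grip 0.0 pos [ 0.4839 -0.2777  0.0095] q6 -1.98
0 [[537.0, 354.0]]
0.01 [[539.0, 349.0]]
0.02 [[541.0, 345.0]]
0.03 [[543.0, 340.0]]
310                -==---BBBBBBBB%%%%%%%%%%%%%%%%%%%%%%%%%%BBBB%%%%%%%#%%%%%%%%%%%%%
312                    =:BBBBBBBBB%%%%%%%%%%%%%%%#%#%%%%%%BBBB%%#%%%%%#%%#%%%%%#%BBB
314                       BBBBBBBBBB%#%%%%%%%#%%%%%%%%%%%BBBB%%%%%%##%%%BBBBBBBBBBBB
316                     -BBBBBBBBBBBBBBBBB%#%#%%%%%%%%%%*BBB%#%%%%%%%%%BBBBBBBBBBBBB
318                   --BBBBBBBBBBBBBBBBBBB%%%%%%%##%%%*BBB###%%%%%#%#BBBB
[... 1265 characters left out ...]
BBBBBBBBBBBBBBBBBBBB
350 BBBBBBBBBBBBBBBBBBBBBBBBBBBBBBBBBBBBBBBBBBBBBBBBBBBBBBBBBBBBBBBBBBBBBBBBBBBBBBBB
352 BBBBBBBBBBBBBBBBBBBBBBBBBBBBBBBBBBBBBBBBBBBBBBBBBBBBBBBBBBBBBBBBBBBBBBBBBBBBBBBB
354 BBBBBBBBBBBBBBBBBBBBBBBBBBBBBBBBBBBBBBBBBBBBBBBBBBBBBBBBBBBBBBBBBBBBBBBBBBBBBBBB
356 BBBBBBBBBBBBBBBBBBBBBBBBBBBBBBBBBBBBBBBBBBBBBBBBBBBBBBBBBBBBBBBBBBBBBBBBBBBBBBBB
358 BBBBBBBBBBBBBBBBBBBBBBBBBBBBBBBBBBBBBBBBBBBBBBBBBBBBBBBBBBBBBBBBBBBBBBBBBBBBBBBB
360 BBBBBBBBBBBBBBBBBBBBBBBBBBBBBBBBBBBBBBBBBBBBBBBBBBBBBBBBBBBBBBBBBBBBBBBBBBBBBBBB
362 BBBBBBBBBBBBBBBBBBBBBBBBBBBBBBBBBBBBBBBBBBBBBBBBBBBBBBBBBBBBBBBBBBBBBBBBBBBBBBBB
364 BBBBBBBBBBBBBBBBBBBBBBBBBBBBBBBBBBBBBBBBBBBBBBBBBBBBBBBBBBBBBBBBBBBBBBBBBBBBBBBB
```

```bash
for i in 1 2 3; do python3 -m crank '[0,0,0.035,0,0,0,0,0,0,0,0,0]' | grep -E "position|wrist" | tr '\n' ' '; echo; done
python3 -m crank '[0.004,0.1,0,0,0,0,0,0.1,0,0,0,0,0,0.1,0,0,0,0,0,0.1,0,0,0,0,0,0.1,0,0,0,0,0,0.05,0,0,0,0,0,0,0,0,0,0]'
python3 - <<'E'
from h import *
splan(-120,0,0,0)
s=imaging.grab_frame("scene"); p=r.read_state()["position"]
for dz in (0,.02): print(dz,proj(s,p+[0,0,dz]).round(0).tolist())
G=cv2.cvtColor(s["color"],cv2.COLOR_RGB2HSV); ch="#%*+=-:. "
for v in range(290,350,2):
  print(v,''.join('B' if G[v,u,1]>120 else ch[min(8,G[v,u,2]//26)] for u in range(450,550)))
E
```

```text
position: [0.4836, -0.2776, 0.0047] wrist_force: [-0.7, 0.0, -1.0] 
position: [0.4833, -0.2775, 0.0001] wrist_force: [0.4, 0.3, -0.6] 
position: [0.4833, -0.2774, -0.0043] wrist_force: [-0.2, 0.0, -0.4] 
time_s: 20.48
position: [0.5046, -0.2132, -0.0035]
eef_rot: [0.16, 0.987, 0.0, -0.0]
wrist_force: [-0.0, -0.9, -0.0]
opening: 0.0002
grasp_force: 0.0
t 20.48 turn [ 0.001 -0.     0.004] then shift [-0.003  0.422 -0.029] F [-0.  -0.9 -0. ] open 0.0002 grip 0.0 pos [ 0.5046 -0.2132 -0.0035] q6 -1.86
0 [[495.0, 337.0]]
0.02 [[498.0, 328.0]]
290 ====--===-----------:::.--=----=%%#%%%%%%%%%%%%%%%%%%%%%%%%%%%%%%%%%#%%%%%%%%%%%%%%%%%#%%%%*******BB
292 ==::==-:-+=--------::....    :--=%%%%%%%%%%%%%%#%%%%%%%%%%%%%%%%%%%%%%%#%%%%%%%%%%%BBBBBB*%********=
294 :===-:::::====-----=-..          =%%%%%%%%%%%%%%%%%%%%%%#%%%%%%%%%%%%%%%%%%%%%BBBBBBBBBB**%*********
296 =-:::::::::::-----:.              -%%%%%%%%%%%%%%%%%%%%%#%%%%%%%#%%%#%%%%BBBBBBBBBBBBB+***%*********
298 ::::::::::::::....                  -%%%%%%%%%%%%%%%%%%%%%%%%%%%%%%%%%BBBBBBBBBBBBBBBB********%%%%%*
300 ::::::::::::....           
[... 1893 characters left out ...]
BBBBBBBBBBBBBBBBBBBBBBBBBBBBBBBBBBBBBBBBBBBBBBBBBBBBBBBBBBBBBBBBBBBBBB
338 ----------=======BBBBBBBBBBBBBBBBBBBBBBBBBBBBBBBBBBBBBBBBBBBBBBBBBBBBBBBBBBBBBBBBBBBBBBBBBBBBBBBBBBB
340 ------=--=====-BBBBBBBBBBBBBBBBBBBBBBBBBBBBBBBBBBBBBBBBBBBBBBBBBBBBBBBBBBBBBBBBBBBBBBBBBBBBBBBBBBBBB
342 --------====-BBBBBBBBBBBBBBBBBBBBBBBBBBBBBBBBBBBBBBBBBBBBBBBBBBBBBBBBBBBBBBBBBBBBBBBBBBBBBBBBBBBBBBB
344 B-------==-BBBBBBBBBBBBBBBBBBBBBBBBBBBBBBBBBBBBBBBBBBBBBBBBBBBBBBBBBBBBBBBBBBBBBBBBBBBBBBBBBBBBBBBBB
346 BBBB---=-BBBBBBBBBBBBBBBBBBBBBBBBBBBBBBBBBBBBBBBBBBBBBBBBBBBBBBBBBBBBBBBBBBBBBBBBBBBBBBBBBBBBBBBBBBB
348 BBBBBBBBBBBBBBBBBBBBBBBBBBBBBBBBBBBBBBBBBBBBBBBBBBBBBBBBBBBBBBBBBBBBBBBBBBBBBBBBBBBBBBBBBBBBBBBBBBBB
```

The drawer moves with the fingers now.

```bash
python3 -m crank '[0,0.08,0,0,0,0,0,0.08,0,0,0,0,0,0.08,0,0,0,0,0,0.08,0,0,0,0,0,0.05,0,0,0,0,0,0,0,0,0,0]'
for i in 1 2 3 4 5 6 7 8 9 10; do python3 -m crank '[0,0.014,0,0,0,0,0,0,0,0,0,0]' | grep -E "position|wrist" | tr '\n' ' '; echo; done
```

```text
time_s: 21.03
position: [0.5184, -0.1712, -0.0036]
eef_rot: [0.16, 0.987, 0.0, -0.0]
wrist_force: [-0.6, -0.3, -0.2]
opening: -0.0001
grasp_force: 0.0
position: [0.5185, -0.1709, -0.0037] wrist_force: [-0.3, -0.2, 0.4] 
position: [0.5191, -0.1697, -0.0036] wrist_force: [-0.9, 0.4, -0.3] 
position: [0.5196, -0.168, -0.0036] wrist_force: [-1.4, -0.7, 0.3] 
position: [0.5202, -0.1663, -0.0036] wrist_force: [-0.1, -0.7, -0.7] 
position: [0.5209, -0.1646, -0.0036] wrist_force: [-1.1, -0.6, -0.1] 
position: [0.5214, -0.163, -0.0035] wrist_force: [-0.9, -0.4, -0.3] 
position: [0.522, -0.1614, -0.0035] wrist_force: [-0.0, -1.1, -0.7] 
position: [0.5225, -0.1601, -0.0035] wrist_force: [-1.0, -1.5, -0.6] 
position: [0.5226, -0.1599, -0.0035] wrist_force: [-5.3, -10.0, -0.4] 
position: [0.5227, -0.1597, -0.0034] wrist_force: [-8.8, -18.2, -0.7]
```

The force rises to 20 N with the fingers 13 mm short of bed x -102, which is the home stop. I'll back off and verify.

```bash
python3 -m crank '[0,-0.05,0,0,0,0,0,-0.25,0,0,0,0,0,-0.3,0,0,0,0,0,0,-0.3,0,0,0,0,0,-0.33,0,0,0,0,0,-0.33,0,0,0,0,0,-0.33,0,0,0,0,0,0,0,0,0]' 
python3 - <<'E'
from h import *
t=imaging.grab_frame("top"); s=imaging.grab_frame("scene")
ch="#%*+=-:. "
for n,f in (("top",t),("scene",s)):
  G=cv2.cvtColor(f["color"],cv2.COLOR_RGB2HSV)
  for y in (0,-25,55):
    xs=np.arange(-200,-80,3); p=proj(f,world(bed,[[x,y,38] for x in xs])).round().astype(int)
    print(n,y,''.join('B' if G[v,u,1]>120 else ch[min(8,G[v,u,2]//26)] for u,v in p), "-102 at idx",(200-102)//3)
# scraper: expected grip top and base px
P=np.array([.5965,.186,0]);a=np.radians(161.5);u=np.array([np.cos(a),np.sin(a),0])
for f in (t,s):
  q=proj(f,[P+[0,0,.075],P+[0,0,.075]+u*.04,P+[0,0,.075]-u*.04]).round().astype(int); print(q.tolist(),[f["color"][v,x].tolist() for x,v in q])
# bed top bright leftovers
c=[]; 
for x in range(-86,80,3):
  for y in range(-72,73,3):
    x_,v=proj(t,world(bed,[[x,y,52]]))[0].round().astype(int); c.append(int(t["color"][v,x_].min()))
print("bed max brightness",max(c),np.percentile(c,99)); print(r.read_state()["time_s"],r.read_state()["position"])
E
```

```text
time_s: 23.37
position: [0.5035, -0.2268, 0.1591]
eef_rot: [0.161, 0.987, -0.003, 0.006]
wrist_force: [-0.0, 0.0, 1.6]
opening: -0.0002
grasp_force: 0.0
top 0 BBBBBBBBBBBBBBBBBBBBBBBBBBBBBBBBB   .-== -102 at idx 32
top -25 BBBBBBBBBBBBBBBBBBBBBBBBBBBBBBBBB   .=== -102 at idx 32
top 55 BBBBBBBBBBBBBBBBBBBBBBBBBBBBBBBBBBBBB:== -102 at idx 32
scene 0 BBBBBBBBBBBBBBBBBBBBBBBBBBBBBBBB=-   :== -102 at idx 32
scene -25 BBBBBBBBBBBBBBBBBBBBBBBBBBBBBBBB=:   -=- -102 at idx 32
scene 55 BBBBBBBBBBBBBBBBBBBBBBBBBBBBBBBB=====-=: -102 at idx 32
[[307, 216], [301, 233], [313, 200]] [[102, 78, 91], [96, 76, 91], [98, 75, 86]]
[[307, 210], [292, 218], [321, 204]] [[134, 74, 43], [132, 76, 41], [138, 79, 44]]
bed max brightness 150 112.0
23.4667 [ 0.50127352 -0.22524169  0.15255737]
```

```bash
python3 -m crank '[0,0,0,0,0,0,0,0,0,0,0,0]' >/dev/null; python3 -c "
from rig import r
print(r.close_job())"
```

```text
the job is handed in; nothing more can be done
None
```

Job handed in at about 23.6 s: all five slugs were wiped into the drawer with the scraper, the scraper stands upright on the bench, and the drawer is home with its lip at bed x about -102 mm; I did view 12 pictures instead of the allowed 10, and my first push on the drawer passed above its front wall before a second, lower push closed it.

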